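# Mark the square jar and turn it to the front

### The arm

A 6-joint arm with a two-finger parallel gripper is mounted at the origin on the work surface. World frame = base frame: x ahead of the robot, y to its left, z up, the work surface at z = 0. Lengths are in mm, angles in rad, forces in N, time in s.
With the tool pointing down it reaches from about 425 to 950 mm from the base axis. Payload 14.7 kg.
Tool frame: the origin (TCP) lies midway between the tips of the shut fingers; the grasp point (between the pads) lies 19 mm behind it (arm.grasp_offset is the z of the grasp point in the tool frame, in mm); z points along the fingers, y is the line along which they close (so a half turn about z gives the same grasp; the last joint's range is limited). The gripper opens to 85 mm and grips with 20 to 120 N. Pads are 22 mm wide; open, the fingers measure 114 mm over their backs; the gripper's body (76 mm by 85 mm) begins 54 mm behind the grasp point. The pads swing forward as they close: fully open they stand 13 mm farther back than shut.
Start: joints at [-1.177, 0.48, 1.596, -0, 1.065, -0.047], TCP at [277.346, -587.853, 231.297] pointing down, gripper open.
Joint ranges: [-2.75, 2.75], [-0.82, 2.05], [0.23, 2.67], [-1.56, 4.7], [0.09, 2.69], [-2.92, 2.92]. Speed limits (rad/s): [1.89, 1.89, 2.39, 3.01, 3.01, 3.01].

### API

Orientations are given as [roll, pitch, yaw] about the fixed x, y, z axes, in that order (R = Rz(yaw) Ry(pitch) Rx(roll)).
In Python, from cell import arm, viewer, finder gives the robot as it stands.
- The arm moves only by the tool step_arm, never from a script. Its argument "moves" is a list of rows, each an object of numbers: "grip": the opening in per cent of the stroke, from 0 (shut) to 100 (fully open); "dx", "dy", "dz": the shift along the tool's x, y, z in units of 20 cm (1.0 is 20 cm); "turn": the turn about the tool's z in units of 1.5 rad (1.0 is 1.5 rad). In form: [{"grip": .., "dx": .., "dy": .., "dz": .., "turn": ..}, ...]. A call has 1 to 20 rows; each row is the pose to reach, as a shift and turn from the pose commanded when the call began, along the tool's axes at that moment; what a row does not reach only later rows make up. A row lasts 1/12 s, in which the tool goes at most 41.7 mm and 7.16 degrees, less where a joint would pass 70% of its speed; a pose out of reach is approached as far as the arm can. A call with a number of a shift or a turn outside -1 to 1 is refused whole. A call with a gripper value outside its range is refused whole. The fingers move at their own pace and stop on an object; "grip_force" is the grip in N (left out, the last holds). Time passes only in rows, so rows that repeat a pose let the fingers close. It gives the time, the measured TCP pose, the force, the opening and the grip force at its end, in the units of the state.
- arm.sense(): the state, without advancing time (a new reading comes with each control period).
- viewer.camera(name): name is "scene" or "top" or "wrist"; returns a dict with "image" (400x640x3 uint8, blue, green, red), "range_z" (400x640 float32, mm along the optical axis (not along the pixel's ray), 0 where there is no reading), "fovy" (degrees; the focal length in pixels is half the picture's height over the tangent of half this angle, whatever the lens; pixels are square), "cx", "cy" (the principal point, pixels), "k1" (the pictures are not rectified: a ray, as slopes to the right and down, at radius r is drawn at 1 + k1 r^2 times it, then the intrinsics apply), "R" (3x3) and "t" (3): a world point X has camera coordinates R X + t; the wrist camera has in their place "T_tool_cam" (4x4, takes a point from camera to tool coordinates, whose origin is the TCP and whose axes are the flange's). Camera axes: x right, y down, z forward; pixel columns grow to the right and rows downward; lengths in mm; the calibration is good to about 2 mm. A picture is of the moment at which its call begins: read the wrist's pose just before it.
- arm.sign_off(): hands the job in; it is judged then, once.
Trained networks look in a picture, given as the dict that the camera call returned (one of the last four; its "shot" number tells which), for a name from the list of things; names that differ only in an ending like _2 or _b are one class to them, and where a whole thing is asked for, a point or a joint stands for the part that bears it (a point fixed in the world has none). Each returns a list of dicts, best first, with "p" (0 to 1); they miss things now and then, are a little off and sometimes report something else, mostly with a low value. They report only what shows in the picture. A call takes as long as a camera call. They do not tell look-alikes from the thing itself.
- finder.masks_of(picture, thing): "mask" (400x640 bool, what is visible of it) and "position" ([column, row] in pixels, amid what is visible of it).
The state is a dict: "time": time; "qpos": joint angles; "dq": joint speeds; "joint_efforts": joint torques, N m; "tool_pos": TCP position; "tool_rot": TCP orientation; "force": force on the tool from outside, world axes, zero at the start; "wrist_torque": the same for the moment, N m; "opening": opening from 0.0 (shut) to 1.0 (fully open); "grip_force": force on a finger pad.
Only numpy, scipy, OpenCV 4.12 (cv2) and the standard library are available. Lean on these libraries where they do the work, as an engineer would, in place of code of your own. Each camera call takes 0.05 s, during which the arm holds its last target. There are 200 camera calls.

### The job

Take the L-shaped metal marker off its small stand and hang it by its hole on the pin outside the square jar of the revolving brush stand, flat on the collar with its face plate hanging on the outer side, looking outward, and let go of it. Then turn the carousel, gently enough that the marker keeps looking outward, until that marked jar is at the front, its pin right over the tongue of the fixed foot, and finish while still gripping the carousel by the wooden handle on top, holding it still. Leave everything else on the counter where it is.

Things in the scene. Friction and masses are not known exactly. Their poses are not given: they have to be found in the camera images.
- foot: Fixed round wooden foot of the revolving brush stand, 200 mm across, 18 thick, on the counter. Origin: centre of its underside, on the turning axis; z up. A flat tongue, 24 mm wide and 10 thick, lies on the counter and points along the foot's -x axis, ending in a round tip 192 mm from the axis: it marks the front of the stand.
- carousel (a joint): Turntable of the stand (disc 232 mm across, top 34 mm above the counter), turning either way about the vertical axis through the foot's origin; light friction (0.06 N m) keeps it where it is left. Rad, positive anticlockwise from above; 0 or a whole turn when the square jar is at the front, over the tongue.
- square_jar (a point): Centre of the mouth of the SQUARE jar (56 mm wide, 80 tall, rim 114 mm above the counter, 58 mm from the turning axis). It and three round jars (60 mm across) are fixed on the turntable a quarter turn apart, with fixed brushes up to 182 mm above the counter. Outside each jar stands a steel post with a hanging pin; all four posts are alike.
- jar_pin (a point): Hanging pin outside the SQUARE jar: centre of the top face of its collar (20 mm across), 150 mm above the counter, 105 mm from the turning axis. A round-ended pin 7 mm thick stands 22 mm up from it. Turns with the carousel (a marker on it is kept from swinging round only by its weight); z up, its -x axis points outward from the turning axis.
- handle: Wooden bar handle on the carousel's turning axis, turning with it: 66 mm long along its x, 14 thick along its y, 40 tall. Origin at its middle, 218 mm above the counter (top at 238 mm). Its -x axis points from the turning axis towards the square jar and its pin.
- marker: Loose L-shaped aluminium marker, about 50 g: level flange (x -12 to +20 mm, 44 wide along y, 6 thick) with a 14 mm hole; at its -x end a 4 mm upright face plate, 44 wide, hangs 55 mm below the flange's underside. Origin: centre of the hole at the flange's underside; z up; the plate faces -x. Starts hung on the marker stand; pinch from above across its 44 mm width.
- marker_face (a point): Middle of the marker's face plate, 14 mm from the hole's axis along the marker's -x and 24.5 mm below the flange's underside.
- stand_pin (a point): Pin of the fixed marker stand (wooden block 80 x 80 x 20 mm with one steel post): centre of the top face of its collar, 100 mm above the counter; collar and pin as on the carousel (pin 7 mm thick, 22 mm tall). The marker starts with its flange lying on this collar.
- ink_jar: Bystander, not part of the job: short round ink jar, 44 across, 50 tall, in mm.
- medium_bottle: Bystander, not part of the job: bottle, 56 across, 150 tall, in mm.
- solvent_can: Bystander, not part of the job: round can, 72 across, 110 tall, in mm.
- pastel_box: Bystander, not part of the job: flat cardboard box 120 x 70 x 22, in mm.
- mixing_bowl: Bystander, not part of the job: white bowl, 90 across, 35 tall, in mm.
- flat_brush: Bystander, not part of the job: brush with a wooden handle, lying on the counter.
- eraser_box: Bystander, not part of the job: small cardboard box 60 x 40 x 30, in mm.
There are look-alikes about, which are no part of the job. Leave any yellow look-alike of the marker alone.

How it is judged:
By the outcome, as a careful person would: the job done as asked, in the order asked, and still so for the second after the job is handed in, while the arm keeps its last pose, push and grip.
It also fails if it takes over 61 s, if anything falls off the work surface, if the arm or the gripper's body presses on something with over 40 N, if the wrist force passes 120 N, or if a joint passes its speed limit or range.

## Working session

There is one attempt and no reset: what is moved stays moved. The work goes in short steps, Python scripts to look and compute and a tool call to move; the robot and the scene stay as the last step left them, time stands still between calls to the robot, and variables do not carry over. Pictures are saved under pics/ and viewed, at most 10 in all, crops included, and the job is handed in when it is done.

Besides the shell and the picture viewer there is one more tool, called after "Call:" as a command line: name --argument value ..., lists and objects as JSON in quotes. step_arm: Moves the arm, as the interface text tells. Shifts and turns lie within -1 to 1; 1 stands for 20 cm of shift or 1.5 rad of turn. Its arguments: {"type":"object","properties":{"moves":{"type":"array"},"grip_force":{"type":"number"}},"required":["moves"]}

```bash
mkdir -p pics; ls; cat > h.py <<'E'
import numpy as np,cv2,math
from cell import arm,viewer,finder
from scipy.spatial.transform import Rotation as Ro
def intr(p):
    f=200/math.tan(math.radians(p["fovy"])/2)
    return np.array([[f,0,p["cx"]],[0,f,p["cy"]],[0,0,1.]]),np.array([p["k1"],0,0,0,0.])
def ext(p,s=None):
    if "R" in p: return np.array(p["R"]),np.array(p["t"]).ravel()
    T=np.array(p["T_tool_cam"]);Rt=Ro.from_euler("xyz",s["tool_rot"]).as_matrix()
    Rw=Rt@T[:3,:3];tw=Rt@T[:3,3]+np.array(s["tool_pos"])
    return Rw.T,-Rw.T@tw
def back(p,px,z=None,s=None,depth=None):
    "pixels Nx2 -> world, by depth or by plane z"
    K,d=intr(p);R,t=ext(p,s);px=np.atleast_2d(np.array(px,float))
    u=cv2.undistortPoints(px[:,None],K,d)[:,0]
    r=np.c_[u,np.ones(len(u))]
    c=-R.T@t
    if z is not None:
        w=r@R; return c+w*((z-c[2])/w[:,2])[:,None]
    if depth is None: depth=p["range_z"][px[:,1].round().astype(int),px[:,0].round().astype(int)]
    return (r*np.asarray(depth)[:,None]-t)@R
def proj(p,X,s=None):
    K,d=intr(p);R,t=ext(p,s)
    return cv2.projectPoints(np.atleast_2d(np.array(X,float)),cv2.Rodrigues(R)[0],t,K,d)[0][:,0]
E
cat > a.py <<'E'
from h import *
s=arm.sense();print(s)
for n in ["scene","top"]:
    p=viewer.camera(n);cv2.imwrite(f"pics/{n}0.png",p["image"])
    print(n,-np.array(p["R"]).T@np.array(p["t"]).ravel(),p["fovy"],p["k1"])
    for k in ["marker","square_jar","jar_pin","handle","stand_pin","foot","carousel"]:
        for r in finder.masks_of(p,k)[:3]:
            m=r["mask"];ys,xs=np.nonzero(m)
            P=back(p,np.c_[xs,ys]);P=P[p["range_z"][ys,xs]>0]
            print(k,round(r["p"],2),np.round(r["position"]),len(xs),np.round(np.median(P,0)) if len(P) else None,np.round(P[:,2].max()) if len(P) else None)
E
python3 a.py
```

```text
pics
{'time': 0.0, 'qpos': array([-1.17661103e+00,  4.80853308e-01,  1.59686199e+00, -4.14465190e-06,
        1.06513172e+00, -4.65957996e-02]), 'dq': array([-0.00138137,  0.00143452,  0.00066282,  0.00140255, -0.00025696,
       -0.00123168]), 'joint_efforts': array([-6.75038045e-04, -9.50644755e+01, -4.30193424e+01,  9.38198332e-05,
        1.21277975e-02,  1.89607800e-05]), 'tool_pos': array([ 277.1785639 , -587.47414425,  230.66290099]), 'tool_rot': array([-3.14033948e+00, -5.48075245e-05,  4.40783068e-01]), 'force': array([-0.70896174,  0.22053899, -0.90767709]), 'wrist_torque': array([-0.00564115,  0.06420077, -0.01393177]), 'grip_force': 0.0, 'opening': 1.0014904326212795}
scene [1273.66264451  308.78884546 1134.80171321] 42.568770946314324 0.03728032354224105
marker 0.74 [163. 216.] 811 [ 691. -361.   86.] 155.0
marker 0.57 [195. 172.] 334 [ 486. -403.   19.] 39.0
square_jar 0.94 [354. 246.] 6387 [588. 118.  70.] 243.0
jar_pin 0.64 [458. 210.] 1047 [329. 336.  23.] 30.0
jar_pin 0.61 [355. 246.] 6315 [589. 119.  69.] 243.0
handle 0.74 [357. 200.] 218 [573. 114. 237.] 243.0
foot 0.62 [350. 249.] 6948 [590. 118.  58.] 243.0
carousel 0.63 [352. 242.] 6377 [588. 118.  70.] 243.0
carousel 0.47 [162. 214.] 894 [ 690. -361.   86.] 155.0
top [ 429.9182548    -4.01687493 1160.11106836] 50.565174816001054 -0.027042925530199265
marker 0.97 [461. 213.] 414 [ 484. -403.   18.] 37.0
marker 0.77 [416. 216.] 248 [ 476. -263.  105.] 112.0
square_jar 0.88 [267. 183.] 6041 [555. 104.  36.] 242.0
jar_pin 0.58 [270. 188.] 5901 [555. 104.  36.] 242.0
handle 0.82 [261. 176.] 219 [563. 106. 237.] 241.0
stand_pin 0.86 [402. 218.] 492 [ 475. -249.   20.] 121.0
foot 0.61 [264. 183.] 6125 [558. 104.  36.] 242.0
carousel 0.75 [269. 186.] 5999 [555. 104.  36.] 242.0
```

View pics/top0.png

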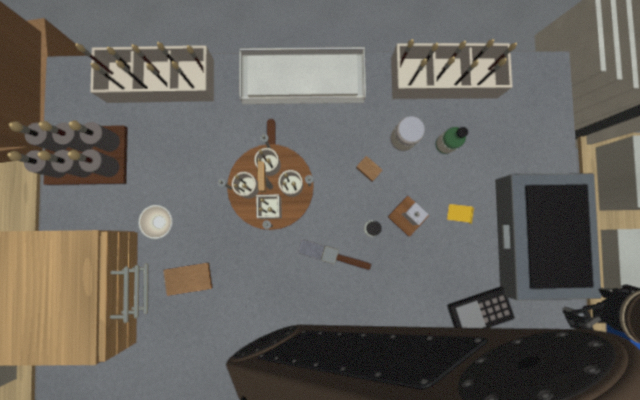

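View pics/scene0.png

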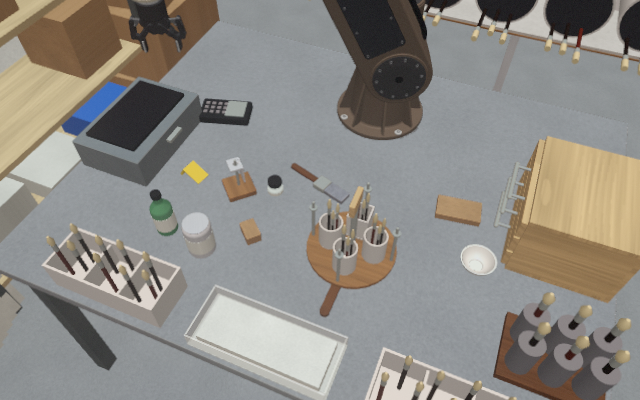

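Top picture: the carousel is at (268,185) with the tongue pointing up to (270,130), which is world +x. The square jar is at (267,207) and its pin at (266,226), so it needs about a half turn. 

Candidates for the marker: grey L on the small stand at top (417,213) / scene (235,165); yellow look-alike lying at top (460,213) / scene (195,172). I choose the grey one on the stand.

```bash
cat > b.py <<'E'
from h import *
s=arm.sense()
p=viewer.camera("wrist");print(np.round(p["T_tool_cam"],3).tolist(),p["fovy"])
p=viewer.camera("top");q=viewer.camera("scene")
for a in ["top","scene"]:
    P_=p if a=="top" else q
    ys,xs=np.mgrid[0:400,0:640];xs=xs.ravel();ys=ys.ravel()
    W=back(P_,np.c_[xs,ys]);ok=P_["range_z"].ravel()>0
    def sel(x0,x1,y0,y1,z0,z1):
        return W[ok&(W[:,0]>x0)&(W[:,0]<x1)&(W[:,1]>y0)&(W[:,1]<y1)&(W[:,2]>z0)&(W[:,2]<z1)]
    m=sel(400,560,-330,-200,98,130)
    print(a,"marker n",len(m),np.round(m.mean(0),1),np.round(cv2.minAreaRect(m[:,:2].astype(np.float32)),1) if 0 else cv2.minAreaRect(m[:,:2].astype(np.float32)))
    h=sel(480,660,20,200,225,260);print("handle",len(h),h.mean(0).round(1),cv2.minAreaRect(h[:,:2].astype(np.float32)))
    b=sel(300,560,-700,-380,60,500);print("box",len(b),b.max(0).round(),b.min(0).round())
    d=sel(380,760,-50,300,27,41);print("disc",len(d),cv2.minEnclosingCircle(d[:,:2].astype(np.float32)))
cv2.imwrite("pics/crop1.png",cv2.resize(np.hstack([p["image"][180:250,380:480],q["image"][145:215,185:285]]),None,fx=4,fy=4,interpolation=cv2.INTER_CUBIC))
E
python3 b.py
```

```text
[[0.002, -0.964, -0.266, 66.832], [1.0, 0.002, 0.0, -0.737], [0.0, -0.266, 0.964, -143.351], [0.0, 0.0, 0.0, 1.0]] 71.8025099209104
top marker n 263 [ 481.  -264.9  105.8] ((481.15203857421875, -265.05108642578125), (43.522003173828125, 36.732383728027344), 45.40299987792969)
handle 203 [561.4 108.3 236.9] ((562.1083984375, 108.3665542602539), (13.765233039855957, 64.82725524902344), 89.84680938720703)
box 9248 [ 560. -494.  459.] [ 300. -700.   60.]
disc 3796 ((562.647216796875, 109.61528015136719), 116.24315643310547)
scene marker n 182 [ 484.5 -263.6  107.9] ((482.2590026855469, -265.37957763671875), (48.146671295166016, 36.2841796875), 45.27095031738281)
handle 181 [568.  111.9 237.1] ((564.0174560546875, 110.85145568847656), (67.11289978027344, 14.173847198486328), 1.3654460906982422)
box 5804 [ 560. -493.  429.] [ 300. -699.   60.]
disc 2444 ((522.1355590820312, 67.72166442871094), 175.45082092285156)
```

View pics/crop1.png

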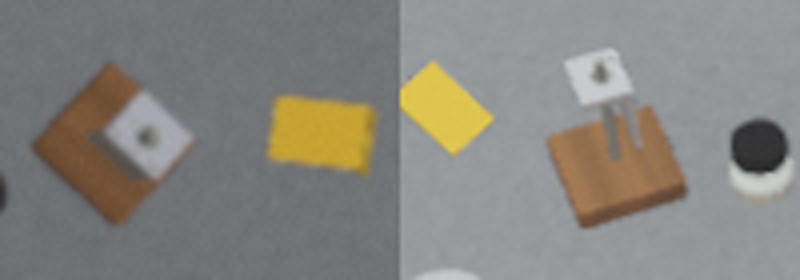

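The crop confirms it. The grey L hangs on the post with its hole visible, and its face plate is on the lower-left edge in the top view, pointing world (-x,+y). The yellow one lies flat and stays where it is.

```bash
cat >> h.py <<'E'
def goto(x,y,z,yaw,s=None):
    s=s or arm.sense();R=Ro.from_euler("xyz",[np.pi,0,s["tool_rot"][2]]).as_matrix()
    d=R.T@(np.array([x,y,z])-s["tool_pos"])/200
    t=-((yaw-s["tool_rot"][2]+np.pi)%(2*np.pi)-np.pi)/1.5
    print("dx %.4f dy %.4f dz %.4f turn %.4f"%(*d,t))
E
python3 - <<'E'
from h import *
goto(481,-265,215,np.radians(135))
p=viewer.camera("top")
px=np.array([[550,205],[550,235],[550,280],[505,200],[515,285]])
print(back(p,px).round())
E
```

```text
dx 1.6097 dy -1.0255 dz 0.0816 turn -1.2769
[[ 496. -599.  117.]
 [ 421. -595.  116.]
 [ 310. -589.  118.]
 [ 514. -511.   59.]
 [ 297. -511.   95.]]
```

Call:
step_arm --moves '[{"grip":100,"dx":0.8,"dy":-0.5,"dz":-0.1,"turn":-0.8},{"grip":100,"dx":0.8,"dy":-0.5,"dz":-0.1,"turn":-0.8},{"grip":100,"dx":0.8,"dy":-0.5,"dz":-0.1,"turn":-0.8},{"grip":100,"dx":0.8,"dy":-0.5,"dz":-0.1,"turn":-0.8},{"grip":100,"dx":0.8,"dy":-0.5,"dz":-0.1,"turn":-0.8},{"grip":100,"dx":0.8,"dy":-0.5,"dz":-0.1,"turn":-0.8},{"grip":100,"dx":0.8,"dy":-0.5,"dz":-0.1,"turn":-0.8},{"grip":100,"dx":0.8,"dy":-0.5,"dz":-0.1,"turn":-0.8},{"grip":100,"dx":0.8,"dy":-0.5,"dz":-0.1,"turn":-0.8},{"grip":100,"dx":0.8,"dy":-0.5,"dz":-0.1,"turn":-0.8},{"grip":100,"dx":0.8,"dy":-0.5,"dz":-0.1,"turn":-0.8}]' --grip_force 30

```text
time: 1.92
tool_pos: [379.4, -429.1, 251.4]
tool_rot: [3.142, 0.0, 1.645]
force: [0.4, 0.4, -0.2]
opening: 0.998
grip_force: 0.0
```

```bash
python3 -c "
from h import *
print(arm.sense()['time']);goto(481,-265,215,np.radians(135))"
```

```text
1.9167
dx 0.7807 dy 0.5673 dz 0.1819 turn -0.4742
```

Call:
step_arm --moves '[{"grip":100,"dx":0.78,"dy":0.567,"dz":0.18,"turn":-0.474},{"grip":100,"dx":0.78,"dy":0.567,"dz":0.18,"turn":-0.474},{"grip":100,"dx":0.78,"dy":0.567,"dz":0.18,"turn":-0.474},{"grip":100,"dx":0.78,"dy":0.567,"dz":0.18,"turn":-0.474},{"grip":100,"dx":0.78,"dy":0.567,"dz":0.18,"turn":-0.474},{"grip":100,"dx":0.78,"dy":0.567,"dz":0.18,"turn":-0.474},{"grip":100,"dx":0.78,"dy":0.567,"dz":0.18,"turn":-0.474},{"grip":100,"dx":0.78,"dy":0.567,"dz":0.18,"turn":-0.474}]'

```text
time: 2.58
tool_pos: [481.7, -265.6, 215.3]
tool_rot: [-3.141, 0.0, 2.348]
force: [-0.0, -0.3, -0.8]
opening: 0.998
grip_force: 0.0
```

```bash
cat > c.py <<'E'
from h import *
s=arm.sense();p=viewer.camera("wrist");cv2.imwrite("pics/w1.png",p["image"])
ys,xs=np.mgrid[0:400,0:640];xs=xs.ravel();ys=ys.ravel()
W=back(p,np.c_[xs,ys],s=s)
c=np.linalg.norm(W[:,:2]-[481,-265],axis=1)<60
m=(p["range_z"].ravel()>0)&c&(abs(W[:,2]-106)<6);M=W[m]
print(s["time"],s["tool_pos"],s["tool_rot"],len(M),np.median(M[:,2]),M.mean(0),cv2.minAreaRect(M[:,:2].astype(np.float32)))
for r in finder.masks_of(p,"marker")[:3]:
    k=r["mask"].ravel();print(r["p"],r["position"],k.sum())
    m2=r["mask"].ravel()&m;print(cv2.minAreaRect(W[m2][:,:2].astype(np.float32)) if m2.any() else 0)
E
python3 c.py
```

```text
2.5833 [ 481.67827391 -265.61863148  215.34799336] [-3.14141916e+00  1.14971679e-04  2.34751267e+00] 1696 106.72628692023393 [ 480.24219748 -263.32273153  106.42186702] ((480.8525390625, -264.0175476074219), (43.506019592285156, 36.7440185546875), 45.477806091308594)
0.86 [253.0, 252.0] 1297
0
0.63 [318.3, 189.7] 2013
((480.8525390625, -264.0175476074219), (43.506019592285156, 36.7440185546875), 45.477806091308594)
```

View pics/w1.png

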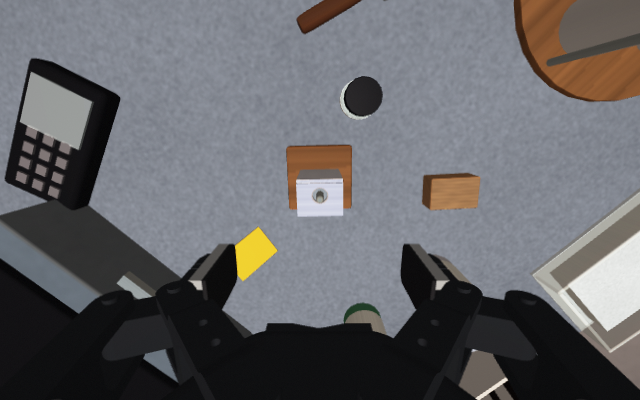

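The wrist view shows the marker at (320,195). Its plate is on the image-up side (tool +x), the pin tip shows in the hole at (320,196), and the yellow piece at (255,253) is well clear. The pose is clear, so I descend and grip.

Call:
step_arm --moves '[{"grip":100,"dx":0.004,"dy":0.0025,"dz":0.2,"turn":-0.012},{"grip":90,"dx":0.004,"dy":0.0025,"dz":0.4,"turn":-0.012},{"grip":80,"dx":0.004,"dy":0.0025,"dz":0.55,"turn":-0.012},{"grip":75,"dx":0.004,"dy":0.0025,"dz":0.665,"turn":-0.012},{"grip":75,"dx":0.004,"dy":0.0025,"dz":0.665,"turn":-0.012},{"grip":65,"dx":0.004,"dy":0.0025,"dz":0.665,"turn":-0.012},{"grip":60,"dx":0.004,"dy":0.0025,"dz":0.665,"turn":-0.012},{"grip":55,"dx":0.004,"dy":0.0025,"dz":0.665,"turn":-0.012},{"grip":45,"dx":0.004,"dy":0.0025,"dz":0.665,"turn":-0.012},{"grip":40,"dx":0.004,"dy":0.0025,"dz":0.665,"turn":-0.012},{"grip":40,"dx":0.004,"dy":0.0025,"dz":0.665,"turn":-0.012},{"grip":40,"dx":0.004,"dy":0.0025,"dz":0.665,"turn":-0.012}]' --grip_force 30

```text
time: 3.68
tool_pos: [482.3, -265.6, 84.2]
tool_rot: [3.141, 0.003, 2.369]
force: [-2.6, -3.3, 7.8]
opening: 0.506
grip_force: 29.4
```

Call:
step_arm --moves '[{"grip":40,"dz":-0.05},{"grip":40,"dz":-0.15},{"grip":40,"dz":-0.25},{"grip":40,"dz":-0.4},{"grip":40,"dz":-0.55},{"grip":40,"dz":-0.55}]'

```text
invalid input at $.moves[0]: expected keys grip, dx, dy, dz, turn
```

```bash
python3 - <<'E'
from h import *
goto(455,5,195,np.pi)
E
```

```text
dx 1.0418 dy 0.8742 dz -0.5540 turn -0.5148
```

Call:
step_arm --moves '[{"grip":40,"dx":0,"dy":0,"dz":-0.05,"turn":0},{"grip":40,"dx":0,"dy":0,"dz":-0.15,"turn":0},{"grip":40,"dx":0,"dy":0,"dz":-0.3,"turn":0},{"grip":40,"dx":0,"dy":0,"dz":-0.45,"turn":0},{"grip":40,"dx":0.05,"dy":0.04,"dz":-0.55,"turn":-0.05},{"grip":40,"dx":0.15,"dy":0.13,"dz":-0.55,"turn":-0.1},{"grip":40,"dx":0.27,"dy":0.23,"dz":-0.55,"turn":-0.15},{"grip":40,"dx":0.4,"dy":0.35,"dz":-0.55,"turn":-0.2},{"grip":40,"dx":0.53,"dy":0.45,"dz":-0.55,"turn":-0.25},{"grip":40,"dx":0.66,"dy":0.56,"dz":-0.55,"turn":-0.3},{"grip":40,"dx":0.78,"dy":0.67,"dz":-0.55,"turn":-0.37},{"grip":40,"dx":0.88,"dy":0.76,"dz":-0.55,"turn":-0.44},{"grip":40,"dx":0.96,"dy":0.83,"dz":-0.55,"turn":-0.5},{"grip":40,"dx":1.0,"dy":0.86,"dz":-0.55,"turn":-0.515},{"grip":40,"dx":1.0,"dy":0.86,"dz":-0.55,"turn":-0.515},{"grip":40,"dx":1.0,"dy":0.86,"dz":-0.55,"turn":-0.515}]'

```text
time: 5.02
tool_pos: [458.3, -2.0, 193.1]
tool_rot: [-3.141, 0.001, 3.141]
force: [-0.3, -0.9, -0.8]
opening: 0.505
grip_force: 30.9
```

```bash
cat > d.py <<'E'
from h import *
s=arm.sense();p=viewer.camera("wrist");cv2.imwrite("pics/w2.png",p["image"])
print(s["time"],s["tool_pos"],s["tool_rot"],s["opening"])
ys,xs=np.mgrid[0:400,0:640];px=np.c_[xs.ravel(),ys.ravel()]
def ana(p,s,tag):
    W=back(p,px,s=s);ok=p["range_z"].ravel()>0
    c=ok&(np.linalg.norm(W[:,:2]-[457,109],axis=1)<30)&(W[:,2]>143)&(W[:,2]<180)
    P=W[c];print(tag,"pin pts",len(P))
    for a,b in [(143,147),(147,154),(154,165),(165,180)]:
        Q=P[(P[:,2]>=a)&(P[:,2]<b)]
        if len(Q)>2: print(a,b,len(Q),Q.mean(0).round(1),cv2.minEnclosingCircle(Q[:,:2].astype(np.float32)))
    h=W[ok&(abs(W[:,2]-237)<6)&(np.linalg.norm(W[:,:2]-[562,109],axis=1)<60)]
    if len(h)>9: print("handle",len(h),cv2.minAreaRect(h[:,:2].astype(np.float32)))
    return W,ok
W,ok=ana(p,s,"wrist")
m=ok&(np.linalg.norm(W[:,:2]-s["tool_pos"][:2],axis=1)<40)&(abs(W[:,2]-(s["tool_pos"][2]+22))<6)
M=W[m];print("held",len(M),M.mean(0),cv2.minAreaRect(M[:,:2].astype(np.float32)))
for n in ["top","scene"]: ana(viewer.camera(n),None,n)
print(proj(p,[[457,109,150],[457,109,172]],s))
E
python3 d.py
```

```text
5.0167 [458.30733014  -1.98784574 193.13257701] [-3.14132129e+00  1.24220859e-03  3.14115223e+00] 0.505423183279811
wrist pin pts 760
143 147 4 [453.  102.1 146.4] ((455.7708435058594, 102.3126220703125), 7.770627975463867)
147 154 502 [456.  105.8 150.5] ((456.8375549316406, 107.5949935913086), 10.405012130737305)
154 165 111 [455.7 105.6 159.6] ((456.82208251953125, 107.12444305419922), 3.6683554649353027)
165 180 143 [456.4 106.5 170. ] ((457.01226806640625, 107.08528900146484), 3.8486690521240234)
held 6566 [453.80725923  -1.38768386 215.32404897] ((455.8470458984375, -1.3933753967285156), (70.5632095336914, 36.964439392089844), 89.46306610107422)
top pin pts 0
handle 117 ((565.351806640625, 108.52229309082031), (12.93012523651123, 57.63761520385742), 89.6611557006836)
scene pin pts 54
147 154 30 [459.8 107.4 150.4] ((458.2078857421875, 107.20551300048828), 10.226675033569336)
154 165 14 [460.8 109.6 159.1] ((461.6340026855469, 111.3084487915039), 7.975531101226807)
165 180 8 [460.  107.8 171.5] ((460.3350830078125, 108.79280853271484), 3.8930490016937256)
handle 155 ((565.5592041015625, 110.81803131103516), (66.91885375976562, 14.52845573425293), 0.8888813257217407)
[[472.21022059 221.70874347]
 [490.47131008 233.28449578]]
```

View pics/w2.png

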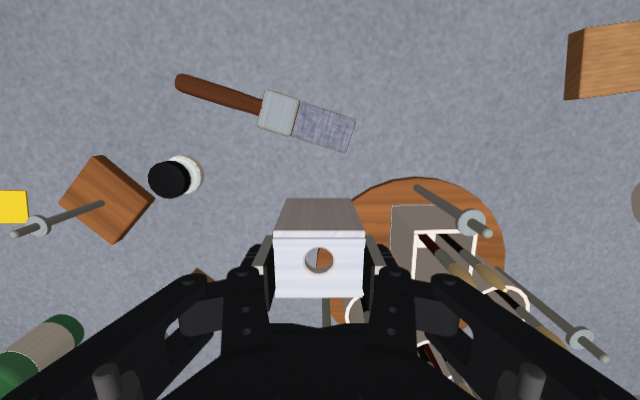

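```bash
cat > e.py <<'E'
from h import *
s=arm.sense();p=viewer.camera("wrist")
g=p["image"][225:305,262:378]
ys,xs=np.mgrid[225:305,262:378];px=np.c_[xs.ravel(),ys.ravel()]
W=back(p,px,s=s);k=(abs(W[:,2]-215)<5)
top=k.reshape(xs.shape).astype(np.uint8)
# only bright flange face
gr=g.mean(2);br=(gr>150).astype(np.uint8)
n,l,st,ce=cv2.connectedComponentsWithStats(1-br)
for i in range(1,n):
    if 150<st[i,4]<1500 and np.hypot(*(ce[i]-[57,36]))<15:
        q=ce[i]+[262,225]; print(i,st[i],q,back(p,[q],z=215.5,s=s))
b=(br.ravel()>0)&k;B=W[b];B=B[abs(B[:,1]+1.4)<24]
print(len(B),np.median(B[:,2]),np.percentile(B,[1,99],axis=0).round(1),cv2.minAreaRect(B[:,:2].astype(np.float32)))
e=cv2.findContours(br*255,cv2.RETR_CCOMP,cv2.CHAIN_APPROX_NONE)[0]
for c in e:
    if 30<len(c)<120: print("ell",cv2.fitEllipse(c),back(p,[np.array(cv2.fitEllipse(c)[0])+[262,225]],z=215.5,s=s))
E
python3 e.py
```

```text
2 [ 43  23  28  25 407] [321.07125307 261.37100737] [[453.65076817  -1.01428102 215.5       ]]
5417 214.98959000764603 [[438.  -23.5 213.5]
 [473.2  19.1 216.4]] ((455.7812805175781, -2.1951904296875), (43.90235900878906, 36.34931945800781), 89.9631576538086)
ell ((57.821815490722656, 35.59333801269531), (24.658533096313477, 28.464914321899414), 77.05126953125) [[453.23741072  -1.6161494  215.5       ]]
ell ((5.325060844421387, 9.785232543945312), (11.121039390563965, 19.683908462524414), 169.65769958496094) [[439.91570001 -26.20757946 215.5       ]]
```

Call:
step_arm --moves '[{"grip":40,"dx":-0.016,"dy":0.05,"dz":0,"turn":0},{"grip":40,"dx":-0.016,"dy":0.15,"dz":0,"turn":0},{"grip":40,"dx":-0.016,"dy":0.27,"dz":0,"turn":0},{"grip":40,"dx":-0.016,"dy":0.39,"dz":0,"turn":0},{"grip":40,"dx":-0.016,"dy":0.49,"dz":0.03,"turn":0},{"grip":40,"dx":-0.016,"dy":0.547,"dz":0.06,"turn":0},{"grip":40,"dx":-0.016,"dy":0.547,"dz":0.06,"turn":0},{"grip":40,"dx":-0.016,"dy":0.547,"dz":0.06,"turn":0}]'

```text
time: 5.88
tool_pos: [460.9, 107.6, 179.8]
tool_rot: [-3.141, -0.001, -3.14]
force: [-0.2, -0.1, -0.2]
opening: 0.511
grip_force: 30.9
```

```bash
python3 - <<'E'
from h import *
s=arm.sense();p=viewer.camera("wrist");cv2.imwrite("pics/w3.png",cv2.resize(p["image"][180:340,200:440],None,fx=3,fy=3))
print(s["time"],s["tool_pos"],s["tool_rot"],s["opening"],s["force"])
ys,xs=np.mgrid[225:305,262:378];px=np.c_[xs.ravel(),ys.ravel()]
W=back(p,px,s=s)
c=(np.linalg.norm(W[:,:2]-[457,107],axis=1)<12)&(W[:,2]<178);P=W[c]
print(len(P),P.mean(0) if len(P) else 0)
for z in ([150,172]): print(proj(p,[[457,107.2,z]],s), "hole", proj(p,[[s["tool_pos"][0]-4.6,s["tool_pos"][1],s["tool_pos"][2]+16]],s))
q=viewer.camera("scene");ys,xs=np.mgrid[0:400,0:640];V=back(q,np.c_[xs.ravel(),ys.ravel()])
k=(V[:,0]>440)&(V[:,0]<480)&(abs(V[:,1]-107)<65)&(V[:,2]>115)&(V[:,2]<185);print("near",k.sum(),V[k].round()[::12].tolist())
E
```

```text
5.8833 [460.88971544 107.56917829 179.83635196] [-3.14128141e+00 -1.08595391e-03 -3.13997382e+00] 0.5106170272854336 [-0.24586239 -0.1495074  -0.19355222]
0 0
[[317.03090673 224.78458241]] hole [[317.27089533 254.89492281]]
[[316.82779294 237.72664288]] hole [[317.27089533 254.89492281]]
near 130 [[443.0, 101.0, 182.0], [446.0, 91.0, 154.0], [442.0, 98.0, 149.0], [456.0, 104.0, 163.0], [462.0, 109.0, 168.0], [460.0, 111.0, 163.0], [462.0, 107.0, 159.0], [459.0, 101.0, 149.0], [467.0, 106.0, 156.0], [461.0, 118.0, 151.0], [462.0, 106.0, 132.0]]
```

View pics/w3.png

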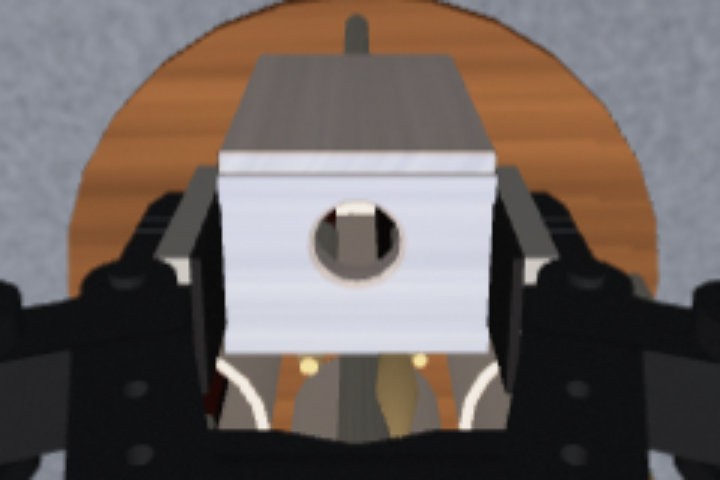

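The hole is at about (356,240) in the crop and the post base at (357,30), so they line up laterally. I descend slowly and watch the force.

Call:
step_arm --moves '[{"grip":40,"dx":-0.0045,"dy":-0.001,"dz":0.03,"turn":0},{"grip":40,"dx":-0.0045,"dy":-0.001,"dz":0.06,"turn":0},{"grip":40,"dx":-0.0045,"dy":-0.001,"dz":0.09,"turn":0},{"grip":40,"dx":-0.0045,"dy":-0.001,"dz":0.12,"turn":0},{"grip":40,"dx":-0.0045,"dy":-0.001,"dz":0.15,"turn":0},{"grip":40,"dx":-0.0045,"dy":-0.001,"dz":0.15,"turn":0}]'

```text
time: 6.48
tool_pos: [461.3, 107.0, 149.0]
tool_rot: [-3.141, -0.002, -3.141]
force: [-0.7, -0.4, -0.4]
opening: 0.505
grip_force: 30.9
```

Call:
step_arm --moves '[{"grip":40,"dx":0,"dy":0,"dz":0.02,"turn":0},{"grip":40,"dx":0,"dy":0,"dz":0.04,"turn":0},{"grip":40,"dx":0,"dy":0,"dz":0.06,"turn":0},{"grip":40,"dx":0,"dy":0,"dz":0.07,"turn":0},{"grip":40,"dx":0,"dy":0,"dz":0.07,"turn":0}]'

```text
time: 6.9
tool_pos: [461.8, 107.3, 135.8]
tool_rot: [-3.141, -0.001, -3.141]
force: [-0.3, -0.3, -0.5]
opening: 0.512
grip_force: 30.9
```

```bash
python3 - <<'E'
from h import *
s=arm.sense();p=viewer.camera("wrist")
q=viewer.camera("scene")
c=proj(q,[[457,107,155]])[0].astype(int);a=cv2.resize(q["image"][c[1]-45:c[1]+45,c[0]-50:c[0]+50],(500,450),interpolation=cv2.INTER_CUBIC)
cv2.imwrite("pics/w4.png",np.hstack([cv2.resize(p["image"][225:315,260:320+60],(300,450))if 0 else cv2.resize(p["image"][230:310,279:359],(300,300)).repeat(1,0)[:300], a[:300]]))
E
```

```text
(no output)
```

View pics/w4.png

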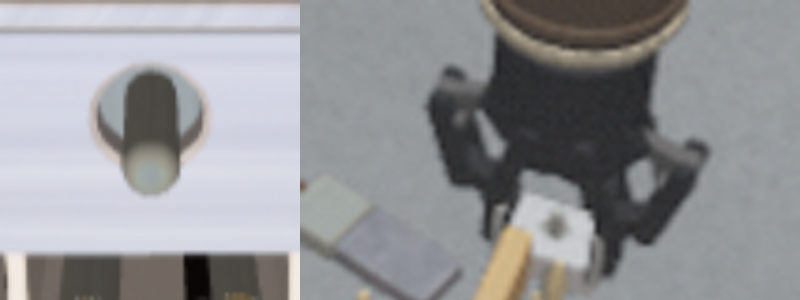

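The pin comes up through the hole, centred at (150,120) in the left crop, and the collar is visible beneath. I lower the last 2 mm and release.

Call:
step_arm --moves '[{"grip":40,"dx":0,"dy":0,"dz":0.005,"turn":0},{"grip":40,"dx":0,"dy":0,"dz":0.01,"turn":0},{"grip":40,"dx":0,"dy":0,"dz":0.01,"turn":0}]' --grip_force 20

```text
time: 7.25
tool_pos: [462.2, 107.3, 134.3]
tool_rot: [3.142, 0.0, -3.141]
force: [0.5, -0.3, -0.6]
opening: 0.509
grip_force: 31.0
```

Call:
step_arm --moves '[{"grip":53,"dx":0,"dy":0,"dz":0,"turn":0},{"grip":56,"dx":0,"dy":0,"dz":0,"turn":0},{"grip":60,"dx":0,"dy":0,"dz":0,"turn":0},{"grip":70,"dx":0,"dy":0,"dz":0,"turn":0},{"grip":80,"dx":0,"dy":0,"dz":0,"turn":0},{"grip":80,"dx":0,"dy":0,"dz":0,"turn":0}]'

```text
time: 7.75
tool_pos: [462.0, 107.3, 134.3]
tool_rot: [-3.142, 0.0, -3.141]
force: [-0.9, 0.5, -0.4]
opening: 0.802
grip_force: 0.0
```

```bash
cat > f.py <<'E'
from h import *
s=arm.sense();p=viewer.camera("wrist")
print(s["time"],s["tool_pos"],s["opening"])
ys,xs=np.mgrid[0:400,0:640];W=back(p,np.c_[xs.ravel(),ys.ravel()],s=s)
k=(p["range_z"].ravel()>0)&(abs(W[:,2]-156)<4)&(np.linalg.norm(W[:,:2]-[459,107],axis=1)<40)&(abs(W[:,1]-107)<26)
k&=p["image"].mean(2).ravel()>150
M=W[k];print(len(M),np.median(M[:,2]),cv2.minAreaRect(M[:,:2].astype(np.float32)))
E
python3 f.py
```

```text
7.75 [462.04414578 107.2673971  134.32591317] 0.8022771745394898
5310 156.64909307409476 ((459.8862609863281, 107.96205139160156), (44.2955436706543, 36.40325164794922), 89.82621765136719)
```

Call:
step_arm --moves '[{"grip":80,"dx":0,"dy":0,"dz":-0.05,"turn":0},{"grip":80,"dx":0,"dy":0,"dz":-0.15,"turn":0},{"grip":80,"dx":0,"dy":0,"dz":-0.3,"turn":0},{"grip":80,"dx":0,"dy":0,"dz":-0.48,"turn":0},{"grip":80,"dx":0,"dy":0,"dz":-0.65,"turn":0},{"grip":80,"dx":-0.05,"dy":0.003,"dz":-0.7,"turn":0},{"grip":80,"dx":-0.2,"dy":0.003,"dz":-0.7,"turn":0},{"grip":80,"dx":-0.35,"dy":0.003,"dz":-0.7,"turn":0},{"grip":80,"dx":-0.5,"dy":0.003,"dz":-0.7,"turn":0},{"grip":80,"dx":-0.5,"dy":0.003,"dz":-0.7,"turn":0},{"grip":80,"dx":-0.5,"dy":0.003,"dz":-0.7,"turn":0}]'

```text
time: 8.72
tool_pos: [562.9, 107.8, 273.7]
tool_rot: [-3.142, -0.001, -3.141]
force: [-0.1, -0.6, 0.3]
opening: 0.8
grip_force: 0.0
```

```bash
cat > g.py <<'E'
from h import *
import sys
s=arm.sense();p=viewer.camera("wrist");cv2.imwrite(f"pics/{sys.argv[1]}.png",p["image"])
print(s["time"],s["tool_pos"],s["tool_rot"][2],s["opening"])
ys,xs=np.mgrid[0:400,0:640];W=back(p,np.c_[xs.ravel(),ys.ravel()],s=s);ok=(p["range_z"].ravel()>0)
k=ok&(abs(W[:,2]-238)<5)&(np.linalg.norm(W[:,:2]-[562,108],axis=1)<45)
M=W[k];print("handle",len(M),np.median(M,0) if len(M) else 0,cv2.minAreaRect(M[:,:2].astype(np.float32)) if len(M) else 0)
k=ok&(abs(W[:,2]-156)<4)&(abs(np.linalg.norm(W[:,:2]-[562,108],axis=1)-103)<35)&(p["image"].mean(2).ravel()>130)
M=W[k];r=cv2.minAreaRect(M[:,:2].astype(np.float32)) if len(M) else 0;print("marker",len(M),r)
k=ok&(abs(W[:,2]-35)<5)&(np.linalg.norm(W[:,:2]-[562,108],axis=1)<130)
E
python3 g.py w5
```

```text
8.7167 [562.94374618 107.83387541 273.69642694] -3.1413106104242265 0.8003069744561759
handle 1766 [559.02391744 110.3199219  238.48350168] ((562.1478271484375, 110.58062744140625), (64.68897247314453, 13.978939056396484), 1.5904361009597778)
marker 2024 ((547.2412719726562, 118.00035858154297), (180.45965576171875, 178.47076416015625), 51.62736129760742)
```

View pics/w5.png

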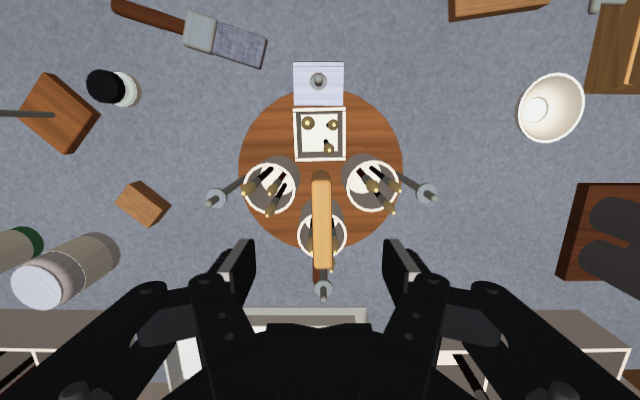

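The wrist view shows the marker flat on its pin at (318,82) with the plate outward, and the handle at (321,223). Next I measure the tongue direction and the axis.

```bash
cat > t.py <<'E'
from h import *
for n in ["top","scene"]:
    p=viewer.camera(n);im=cv2.imread(f"pics/{n}0.png");hsv=cv2.cvtColor(im,cv2.COLOR_BGR2HSV)
    ys,xs=np.mgrid[0:400,0:640];px=np.c_[xs.ravel(),ys.ravel()]
    H=hsv.reshape(-1,3);w=(H[:,0]<22)&(H[:,1]>90)
    ax=np.array([562.4,109.6])
    W=back(p,px,z=10.)[:,:2]-ax;r=np.linalg.norm(W,axis=1)
    k=w&(r>135)&(r<200)&(abs(W[:,1])<30)&(W[:,0]>0)
    T=W[k];print(n,"tongue",k.sum(),T.mean(0)+ax,"max r",r[k].max() if k.any() else 0)
    for a in range(135,195,10):
        q=T[(T[:,0]>=a)&(T[:,0]<a+10)]
        if len(q): print(a,q[:,1].mean().round(2),q[:,1].min().round(1),q[:,1].max().round(1))
    # disc edge at z=34
    D=back(p,px,z=34.)[:,:2];rd=np.linalg.norm(D-ax,axis=1)
    m=(w&(rd<123)).reshape(400,640).astype(np.uint8)
    c=max(cv2.findContours(m,cv2.RETR_EXTERNAL,cv2.CHAIN_APPROX_NONE)[0],key=cv2.contourArea)[:,0]
    E=back(p,c,z=34.)[:,:2];e=np.linalg.norm(E-ax,axis=1);E=E[(e>112)&(e<119)]
    A=np.c_[2*E,np.ones(len(E))];x=np.linalg.lstsq(A,(E**2).sum(1),rcond=None)[0]
    print("disc",x[:2],np.sqrt(x[2]+x[0]**2+x[1]**2),len(E))
E
python3 t.py
```

```text
top tongue 126 [722.85392641 107.63328206] max r 186.0882906321012
135 -2.76 -10.1 6.5
145 -2.2 -10.1 6.5
155 -1.57 -10.2 6.4
165 -1.93 -10.2 6.4
175 -1.57 -10.3 6.3
185 -0.63 -4.8 3.5
disc [561.88977477 109.32557927] 113.12744179456377 111
scene tongue 193 [725.86518285 109.64415819] max r 192.83987762162664
135 0.34 -10.6 10.6
145 -0.17 -10.8 10.1
155 0.34 -10.1 10.9
165 0.15 -10.3 10.4
175 -0.58 -10.7 10.1
185 0.65 -8.7 9.6
disc [566.91149391 110.78074218] 113.45797146308162 113
```

Call:
step_arm --moves '[{"grip":80,"dx":0.003,"dy":0.01,"dz":0.1,"turn":-0.012},{"grip":70,"dx":0.003,"dy":0.01,"dz":0.2,"turn":-0.012},{"grip":60,"dx":0.003,"dy":0.01,"dz":0.3,"turn":-0.012},{"grip":50,"dx":0.003,"dy":0.01,"dz":0.348,"turn":-0.012},{"grip":40,"dx":0.003,"dy":0.01,"dz":0.348,"turn":-0.012},{"grip":30,"dx":0.003,"dy":0.01,"dz":0.348,"turn":-0.012},{"grip":24,"dx":0.003,"dy":0.01,"dz":0.348,"turn":-0.012},{"grip":20,"dx":0.003,"dy":0.01,"dz":0.348,"turn":-0.012},{"grip":17,"dx":0.003,"dy":0.01,"dz":0.348,"turn":-0.012},{"grip":14,"dx":0.003,"dy":0.01,"dz":0.348,"turn":-0.012},{"grip":12,"dx":0.003,"dy":0.01,"dz":0.348,"turn":-0.012},{"grip":12,"dx":0.003,"dy":0.01,"dz":0.348,"turn":-0.012}]' --grip_force 25

```text
time: 9.87
tool_pos: [562.0, 110.0, 205.7]
tool_rot: [3.141, 0.002, -3.123]
force: [-1.0, -0.1, 6.0]
opening: 0.163
grip_force: 24.7
```

```bash
python3 g.py w6; python3 -c "
from h import *
s=arm.sense();print(s['force'],s['wrist_torque'],s['grip_force'],s['qpos'])"
```

```text
9.8667 [561.96045232 109.95493445 205.73177514] -3.1229146159975714 0.1633696122904876
handle 4023 [553.45097148 110.48864517 238.39976026] ((558.5321655273438, 112.30218505859375), (57.72941207885742, 37.867767333984375), 23.92742919921875)
marker 3824 ((503.5906982421875, 110.78913879394531), (217.39231872558594, 124.93171691894531), 88.34396362304688)
[-1.35800371 -0.7598667   6.39525836] [-0.15494966  0.19894017 -0.02401821] 24.71961110830307 [ 1.40351068e-01  3.99685083e-01  1.80589978e+00 -2.97814388e-05
  9.34459695e-01 -1.44908910e+00]
```

Call:
step_arm --moves '[{"grip":12,"dx":0,"dy":0,"dz":0,"turn":0.003},{"grip":12,"dx":0,"dy":0,"dz":0,"turn":0.009},{"grip":12,"dx":0,"dy":0,"dz":0,"turn":0.018},{"grip":12,"dx":0,"dy":0,"dz":0,"turn":0.03},{"grip":12,"dx":0,"dy":0,"dz":0,"turn":0.045},{"grip":12,"dx":0,"dy":0,"dz":0,"turn":0.062},{"grip":12,"dx":0,"dy":0,"dz":0,"turn":0.081},{"grip":12,"dx":0,"dy":0,"dz":0,"turn":0.101},{"grip":12,"dx":0,"dy":0,"dz":0,"turn":0.123},{"grip":12,"dx":0,"dy":0,"dz":0,"turn":0.145},{"grip":12,"dx":0,"dy":0,"dz":0,"turn":0.167},{"grip":12,"dx":0,"dy":0,"dz":0,"turn":0.189},{"grip":12,"dx":0,"dy":0,"dz":0,"turn":0.211},{"grip":12,"dx":0,"dy":0,"dz":0,"turn":0.233},{"grip":12,"dx":0,"dy":0,"dz":0,"turn":0.252},{"grip":12,"dx":0,"dy":0,"dz":0,"turn":0.268},{"grip":12,"dx":0,"dy":0,"dz":0,"turn":0.281},{"grip":12,"dx":0,"dy":0,"dz":0,"turn":0.291},{"grip":12,"dx":0,"dy":0,"dz":0,"turn":0.297},{"grip":12,"dx":0,"dy":0,"dz":0,"turn":0.3}]'

```text
time: 11.58
tool_pos: [562.1, 110.6, 205.7]
tool_rot: [3.14, 0.001, 2.71]
force: [-0.0, 5.0, 4.6]
opening: 0.161
grip_force: 24.6
```

```bash
cat > m.py <<'E'
from h import *
import sys
s=arm.sense();print(s["time"],s["tool_pos"].round(1),"yaw",np.degrees(s["tool_rot"][2]).round(2),s["force"].round(1),s["wrist_torque"].round(2),s["opening"])
p=viewer.camera("wrist")
ys,xs=np.mgrid[0:400,0:640];W=back(p,np.c_[xs.ravel(),ys.ravel()],s=s);ok=(p["range_z"].ravel()>0)
u=Ro.from_euler("z",s["tool_rot"][2]).as_matrix()[:2,0]   # outward = tool x
L=(W[:,:2]-[562.2,109.9])@np.c_[u,[-u[1],u[0]]]
k=ok&(abs(W[:,2]-156)<4)&(L[:,0]>75)&(L[:,0]<140)&(abs(L[:,1])<40)&(p["image"].mean(2).ravel()>130)
r=cv2.minAreaRect(L[k].astype(np.float32));print("marker rel. tool radial axis",k.sum(),r)
# pin (radial, lateral)
k=ok&(W[:,2]>161)&(W[:,2]<178)&(np.linalg.norm(L-[105,0],axis=1)<15)
print("pin",k.sum(),L[k].mean(0),"bearing deg rel tool",np.degrees(np.arctan2(L[k][:,1].mean(),L[k][:,0].mean())))
E
python3 m.py
```

```text
11.5833 [562.1 110.6 205.7] yaw 155.26 [-0.   5.   4.6] [0.67 0.16 0.08] 0.16149371083448372
marker rel. tool radial axis 3809 ((102.90644836425781, -0.1616077423095703), (44.434505462646484, 36.523250579833984), 88.75310516357422)
pin 149 [104.00119229  -0.38337495] bearing deg rel tool -0.2112059153664354
```

Call:
step_arm --moves '[{"grip":12,"dx":0,"dy":0,"dz":0,"turn":0.003},{"grip":12,"dx":0,"dy":0,"dz":0,"turn":0.009},{"grip":12,"dx":0,"dy":0,"dz":0,"turn":0.018},{"grip":12,"dx":0,"dy":0,"dz":0,"turn":0.03},{"grip":12,"dx":0,"dy":0,"dz":0,"turn":0.045},{"grip":12,"dx":0,"dy":0,"dz":0,"turn":0.062},{"grip":12,"dx":0,"dy":0,"dz":0,"turn":0.081},{"grip":12,"dx":0,"dy":0,"dz":0,"turn":0.101},{"grip":12,"dx":0,"dy":0,"dz":0,"turn":0.123},{"grip":12,"dx":0,"dy":0,"dz":0,"turn":0.145},{"grip":12,"dx":0,"dy":0,"dz":0,"turn":0.167},{"grip":12,"dx":0,"dy":0,"dz":0,"turn":0.189},{"grip":12,"dx":0,"dy":0,"dz":0,"turn":0.211},{"grip":12,"dx":0,"dy":0,"dz":0,"turn":0.233},{"grip":12,"dx":0,"dy":0,"dz":0,"turn":0.255},{"grip":12,"dx":0,"dy":0,"dz":0,"turn":0.277},{"grip":12,"dx":0,"dy":0,"dz":0,"turn":0.299},{"grip":12,"dx":0,"dy":0,"dz":0,"turn":0.321},{"grip":12,"dx":0,"dy":0,"dz":0,"turn":0.343},{"grip":12,"dx":0,"dy":0,"dz":0,"turn":0.365}]'

```text
time: 13.3
tool_pos: [562.6, 111.2, 205.8]
tool_rot: [3.138, 0.0, 2.161]
force: [3.3, 11.1, 1.8]
opening: 0.161
grip_force: 24.3
```

Call:
step_arm --moves '[{"grip":12,"dx":0,"dy":0,"dz":0,"turn":0.022},{"grip":12,"dx":0,"dy":0,"dz":0,"turn":0.044},{"grip":12,"dx":0,"dy":0,"dz":0,"turn":0.066},{"grip":12,"dx":0,"dy":0,"dz":0,"turn":0.088},{"grip":12,"dx":0,"dy":0,"dz":0,"turn":0.11},{"grip":12,"dx":0,"dy":0,"dz":0,"turn":0.132},{"grip":12,"dx":0,"dy":0,"dz":0,"turn":0.154},{"grip":12,"dx":0,"dy":0,"dz":0,"turn":0.176},{"grip":12,"dx":0,"dy":0,"dz":0,"turn":0.198},{"grip":12,"dx":0,"dy":0,"dz":0,"turn":0.22},{"grip":12,"dx":0,"dy":0,"dz":0,"turn":0.242},{"grip":12,"dx":0,"dy":0,"dz":0,"turn":0.264},{"grip":12,"dx":0,"dy":0,"dz":0,"turn":0.286},{"grip":12,"dx":0,"dy":0,"dz":0,"turn":0.308},{"grip":12,"dx":0,"dy":0,"dz":0,"turn":0.327},{"grip":12,"dx":0,"dy":0,"dz":0,"turn":0.343},{"grip":12,"dx":0,"dy":0,"dz":0,"turn":0.356},{"grip":12,"dx":0,"dy":0,"dz":0,"turn":0.366},{"grip":12,"dx":0,"dy":0,"dz":0,"turn":0.372},{"grip":12,"dx":0,"dy":0,"dz":0,"turn":0.375}]'

```text
time: 14.97
tool_pos: [563.4, 111.4, 205.8]
tool_rot: [3.137, -0.002, 1.6]
force: [9.5, 13.1, -3.4]
opening: 0.161
grip_force: 24.4
```

```bash
python3 m.py
```

```text
14.9667 [563.4 111.4 205.8] yaw 91.65 [ 9.5 13.1 -3.4] [ 1.84 -0.94  0.12] 0.16051636992211243
marker rel. tool radial axis 3793 ((103.67937469482422, -0.0178375244140625), (44.236934661865234, 36.65159225463867), 88.83584594726562)
pin 144 [104.70251883  -0.25682042] bearing deg rel tool -0.14053813406554222
```

Call:
step_arm --moves '[{"grip":12,"dx":0.001,"dy":0.001,"dz":0,"turn":0.003},{"grip":12,"dx":0.002,"dy":0.002,"dz":0,"turn":0.009},{"grip":12,"dx":0.003,"dy":0.003,"dz":0,"turn":0.018},{"grip":12,"dx":0.004,"dy":0.004,"dz":0,"turn":0.03},{"grip":12,"dx":0.005,"dy":0.005,"dz":0,"turn":0.045},{"grip":12,"dx":0.006,"dy":0.006,"dz":0,"turn":0.062},{"grip":12,"dx":0.006,"dy":0.007,"dz":0,"turn":0.081},{"grip":12,"dx":0.006,"dy":0.008,"dz":0,"turn":0.101},{"grip":12,"dx":0.006,"dy":0.009,"dz":0,"turn":0.123},{"grip":12,"dx":0.006,"dy":0.01,"dz":0,"turn":0.145},{"grip":12,"dx":0.006,"dy":0.01,"dz":0,"turn":0.167},{"grip":12,"dx":0.006,"dy":0.01,"dz":0,"turn":0.189},{"grip":12,"dx":0.006,"dy":0.01,"dz":0,"turn":0.211},{"grip":12,"dx":0.006,"dy":0.01,"dz":0,"turn":0.233},{"grip":12,"dx":0.006,"dy":0.01,"dz":0,"turn":0.252},{"grip":12,"dx":0.006,"dy":0.01,"dz":0,"turn":0.268},{"grip":12,"dx":0.006,"dy":0.01,"dz":0,"turn":0.281},{"grip":12,"dx":0.006,"dy":0.01,"dz":0,"turn":0.291},{"grip":12,"dx":0.006,"dy":0.01,"dz":0,"turn":0.297},{"grip":12,"dx":0.006,"dy":0.01,"dz":0,"turn":0.3}]'

```text
time: 16.68
tool_pos: [564.0, 111.3, 205.7]
tool_rot: [3.14, -0.001, 1.149]
force: [1.1, 1.5, 8.1]
opening: 0.159
grip_force: 26.0
```

```bash
python3 m.py
```

```text
16.6833 [564.  111.3 205.7] yaw 65.85 [1.1 1.5 8.1] [0.2  0.09 0.09] 0.15863299697178843
marker rel. tool radial axis 3806 ((103.83241271972656, 0.13889503479003906), (44.04526901245117, 36.77172088623047), 88.79721069335938)
pin 146 [104.86428273   0.11296319] bearing deg rel tool 0.06172083889954721
```

Call:
step_arm --moves '[{"grip":12,"dx":0,"dy":0,"dz":0,"turn":0.003},{"grip":12,"dx":0,"dy":0,"dz":0,"turn":0.009},{"grip":12,"dx":0,"dy":0,"dz":0,"turn":0.018},{"grip":12,"dx":0,"dy":0,"dz":0,"turn":0.03},{"grip":12,"dx":0,"dy":0.001,"dz":0,"turn":0.045},{"grip":12,"dx":0,"dy":0.001,"dz":0,"turn":0.062},{"grip":12,"dx":-0.001,"dy":0.001,"dz":0,"turn":0.081},{"grip":12,"dx":-0.001,"dy":0.002,"dz":0,"turn":0.101},{"grip":12,"dx":-0.001,"dy":0.002,"dz":0,"turn":0.123},{"grip":12,"dx":-0.001,"dy":0.002,"dz":0,"turn":0.145},{"grip":12,"dx":-0.001,"dy":0.003,"dz":0,"turn":0.167},{"grip":12,"dx":-0.001,"dy":0.003,"dz":0,"turn":0.189},{"grip":12,"dx":-0.001,"dy":0.003,"dz":0,"turn":0.211},{"grip":12,"dx":-0.001,"dy":0.003,"dz":0,"turn":0.233},{"grip":12,"dx":-0.002,"dy":0.004,"dz":0,"turn":0.255},{"grip":12,"dx":-0.002,"dy":0.004,"dz":0,"turn":0.277},{"grip":12,"dx":-0.002,"dy":0.004,"dz":0,"turn":0.299},{"grip":12,"dx":-0.002,"dy":0.004,"dz":0,"turn":0.321},{"grip":12,"dx":-0.002,"dy":0.004,"dz":0,"turn":0.343},{"grip":12,"dx":-0.002,"dy":0.004,"dz":0,"turn":0.365}]'

```text
time: 18.4
tool_pos: [564.7, 110.8, 205.7]
tool_rot: [3.141, -0.002, 0.601]
force: [0.3, 3.3, 6.7]
opening: 0.161
grip_force: 26.0
```

Call:
step_arm --moves '[{"grip":12,"dx":0,"dy":0,"dz":0,"turn":0.022},{"grip":12,"dx":0,"dy":0,"dz":0,"turn":0.044},{"grip":12,"dx":0,"dy":0.001,"dz":0,"turn":0.066},{"grip":12,"dx":0,"dy":0.001,"dz":0,"turn":0.088},{"grip":12,"dx":0,"dy":0.002,"dz":0,"turn":0.11},{"grip":12,"dx":0,"dy":0.002,"dz":0,"turn":0.132},{"grip":12,"dx":0,"dy":0.002,"dz":0,"turn":0.154},{"grip":12,"dx":0,"dy":0.002,"dz":0,"turn":0.176},{"grip":12,"dx":0,"dy":0.003,"dz":0,"turn":0.198},{"grip":12,"dx":0,"dy":0.003,"dz":0,"turn":0.22},{"grip":12,"dx":0,"dy":0.003,"dz":0,"turn":0.242},{"grip":12,"dx":0,"dy":0.003,"dz":0,"turn":0.264},{"grip":12,"dx":0,"dy":0.003,"dz":0,"turn":0.286},{"grip":12,"dx":0,"dy":0.003,"dz":0,"turn":0.308},{"grip":12,"dx":0,"dy":0.003,"dz":0,"turn":0.328},{"grip":12,"dx":0,"dy":0.003,"dz":0,"turn":0.346},{"grip":12,"dx":0,"dy":0.003,"dz":0,"turn":0.362},{"grip":12,"dx":0,"dy":0.003,"dz":0,"turn":0.376},{"grip":12,"dx":0,"dy":0.003,"dz":0,"turn":0.387},{"grip":12,"dx":0,"dy":0.003,"dz":0,"turn":0.395}]'

```text
time: 20.07
tool_pos: [564.9, 110.0, 205.7]
tool_rot: [-3.141, -0.002, 0.009]
force: [-0.6, -0.6, 7.4]
opening: 0.157
grip_force: 26.2
```

Call:
step_arm --moves '[{"grip":12,"dx":0,"dy":0,"dz":0,"turn":0.005},{"grip":12,"dx":0,"dy":0,"dz":0,"turn":0.008},{"grip":12,"dx":0,"dy":0,"dz":0,"turn":0.01},{"grip":12,"dx":0,"dy":0,"dz":0,"turn":0.01},{"grip":12,"dx":0,"dy":0,"dz":0,"turn":0.01},{"grip":12,"dx":0,"dy":0,"dz":0,"turn":0.01}]'

```text
time: 20.57
tool_pos: [564.9, 110.0, 205.7]
tool_rot: [-3.141, -0.002, -0.005]
force: [1.0, -0.4, 7.2]
opening: 0.163
grip_force: 26.1
```

```bash
python3 m.py; cat > v.py <<'E'
from h import *
s=arm.sense();p=viewer.camera("wrist");im=p["image"];cv2.imwrite("pics/w7.png",im)
hsv=cv2.cvtColor(im,cv2.COLOR_BGR2HSV).reshape(-1,3)
ys,xs=np.mgrid[0:400,0:640];px=np.c_[xs.ravel(),ys.ravel()]
W=back(p,px,s=s);ok=(p["range_z"].ravel()>0)
k=ok&(abs(W[:,2]-10)<5)&(hsv[:,1]>90)&(hsv[:,0]<22)&(W[:,0]>680)&(W[:,0]<765)&(abs(W[:,1]-110)<25)
T=W[k];print("tongue",k.sum())
for a in range(680,765,10):
    q=T[(T[:,0]>=a)&(T[:,0]<a+10)]
    if len(q)>5: print(a,len(q),q[:,1].min().round(1),q[:,1].max().round(1),((q[:,1].min()+q[:,1].max())/2).round(2))
for a,b in [(60,140),(158,166),(166,180)]:
    k=ok&(W[:,2]>a)&(W[:,2]<b)&(np.linalg.norm(W[:,:2]-[668,109.5],axis=1)<11)
    print("pin",a,k.sum(),W[k].mean(0),cv2.minEnclosingCircle(W[k][:,:2].astype(np.float32)) if k.sum() else 0)
k=ok&(abs(W[:,2]-156)<4)&(np.linalg.norm(W[:,:2]-[670,109.5],axis=1)<35)&(im.mean(2).ravel()>130);print("marker",cv2.minAreaRect(W[k][:,:2].astype(np.float32)))
# disc edge
k=ok&(abs(W[:,2]-34)<4);E=W[k];e=np.linalg.norm(E[:,:2]-[562.5,110],axis=1);E=E[e<122][:,:2]
E=E[cv2.convexHull(E.astype(np.float32),returnPoints=False)[:,0]];e=np.linalg.norm(E-[562.5,110],axis=1);E=E[e>112]
A=np.c_[2*E,np.ones(len(E))];x=np.linalg.lstsq(A,(E**2).sum(1),rcond=None)[0];print("disc",x[:2],np.sqrt(x[2]+x[0]**2+x[1]**2),len(E))
q=viewer.camera("scene");V=back(q,px);ok=q["range_z"].ravel()>0
for a,b in [(147,153),(153,160),(160,178)]:
    k=ok&(V[:,2]>a)&(V[:,2]<b)&(np.linalg.norm(V[:,:2]-[668,110],axis=1)<30);print("scene",a,k.sum(),V[k].mean(0) if k.any() else 0)
    if a==153: print(cv2.minAreaRect(V[k][:,:2].astype(np.float32)))
E
python3 v.py
```

```text
20.5667 [564.9 110.  205.7] yaw -0.29 [ 1.  -0.4  7.2] [-0.09  0.15  0.02] 0.1631740609959603
marker rel. tool radial axis 3814 ((103.51226806640625, 0.9427700042724609), (44.20268249511719, 36.63945388793945), 88.53585052490234)
pin 150 [104.56591817   0.75127886] bearing deg rel tool 0.411648155402915
tongue 628
720 140 99.4 121.5 110.45
730 226 98.3 121.4 109.87
740 203 99.5 121.2 110.36
750 59 101.8 117.9 109.81
pin 60 0 [nan nan nan] 0
pin 158 44 [666.41197332 110.33300593 160.35835914] ((667.8796997070312, 109.62218475341797), 10.638747215270996)
pin 166 133 [667.04893978 110.13549543 171.06438525] ((667.3925170898438, 110.08929443359375), 3.4512293338775635)
marker ((665.63427734375, 110.23625183105469), (44.205684661865234, 36.605960845947266), 88.03286743164062)
disc [562.81638119 110.4053065 ] 114.98991451127101 60
scene 147 41 [678.52442881 111.32236696 150.40966456]
scene 153 246 [666.86335708 110.79000398 156.98161047]
((665.9451293945312, 110.19552612304688), (44.282554626464844, 39.93392562866211), 86.96029663085938)
scene 160 23 [670.43075504 108.51780496 165.47370329]v.py:13: RuntimeWarning: Mean of empty slice.
  print("pin",a,k.sum(),W[k].mean(0),cv2.minEnclosingCircle(W[k][:,:2].astype(np.float32)) if k.sum() else 0)
  ret = um.true_divide(
```

View pics/w7.png

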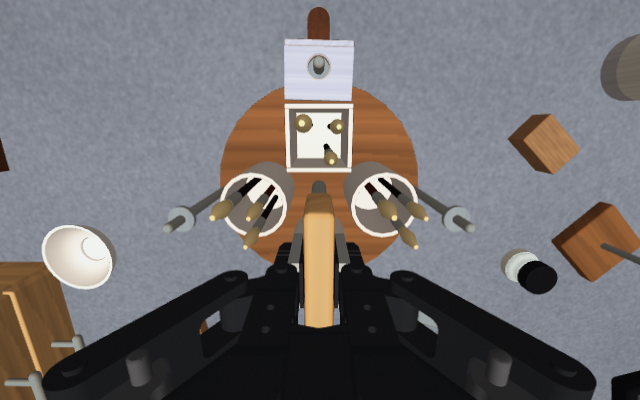

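The wrist view shows the tongue at (318,22), the pin and marker at (318,66) and the handle at (319,260), all in one line. Measured, the tongue, pin and axis all have y ≈ 110 mm. The marker is flat and facing outward (about 2° off), and the grip is holding, so I hand in.

```bash
python3 -c "
from cell import arm
print(arm.sign_off())"
```

```text
the job is handed in; nothing more can be done
None
```

The job is handed in at about 21 s of the 61 s: the marker hangs flat on the square jar's pin looking outward (about 2° off), the jar is at the front with its pin over the tongue within measurement error, and the arm is still gripping the handle.

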